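# Line up the gear ring under the punch and hold the index plunger out

## Task

Slide the carriage of the indexing fixture until the red dot on its gear ring sits right under the punch tip, leaving the index plunger seated until then. Then pull the yellow-knobbed index plunger up as far as it goes and keep it there in the fingers, the dot still under the tip, so that the index disc is free: finish while holding it, do not let go. Leave the loose things on the bench where they are.

Things in the scene. Friction and masses are not known exactly. Their poses are not given: they have to be found in the camera images.
- fixture: Indexing fixture fixed to the bench: green bed with two steel rails, 18 mm high, from x = -142 to +118 mm and y = -200 to +200 mm about its origin, which lies on the bench surface. y runs along the rails (the slide direction), x across them, away from the robot (turned by at most 0.25 rad). The carriage on the rails carries the index disc, gear ring, black handle and plunger.
- carriage (a joint): Slide of the carriage along the rails (m), -0.085 to 0.085 at its end stops, growing towards the fixture's +y; about 4 N of friction, stays where left. Aluminium plate 215 x 200 mm, top 45 mm above the bench; on it a steel index disc (160 mm across, 12 seat holes, top at 55 mm), a brass toothed gear ring (93 mm across, top at 72 mm) and a dark plunger bracket (top at 85 mm).
- dot (a point): Centre of the red dot, 9 mm across, on the top face of the gear ring, 73 mm above the bench; it rides with the carriage, 35 mm to the fixture's +x of the carriage's middle. It is in line with the punch tip in the fixture's x, so sliding the carriage alone brings it under the tip.
- punch_tip (a point): Point of the fixed steel punch, facing down, 84 mm above the bench (12 mm above the ring). It hangs below the middle of a dark round head (28 mm across, 145 to 210 mm high) on a green arm (22 mm wide, up to 198 mm high) from a steel column (30 mm across, 255 mm high) that stands 130 mm to the fixture's +x of the tip.
- handle (a point): Middle of the carriage's black upright push handle, a round knob 26 mm across and 32 mm high (85 to 117 mm above the bench) on a 12 mm steel stem; it rides with the carriage, at x = -103 mm, y = +75 mm from the carriage's middle. It may be gripped from above or pushed.
- pull_knob: Yellow pull knob of the index plunger, 28 mm across, 22 mm high; origin at its middle, 117 mm above the bench when seated; z up. It rides with the carriage, at x = -66 mm, y = -30 mm from the carriage's middle. Below it a 13 mm steel neck (16 mm free when seated) and a 20 mm brass bushing on the dark bracket.
- plunger (a joint): Lift of the index plunger (m): 0 seated, its pin 10 mm deep in a hole of the index disc; 0.016 fully up at its stop. A spring pulls it down: about 6 N at 0, 12 N at the top. Let go, it snaps back.
- spare_ring: Loose spare brass ring, 84 mm across, 16 mm high, flat on the bench beside the fixture; origin at the centre of its underside. Leave alone.
- lacquer_jar: Loose jar of marking lacquer with a blue cap, 56 mm across, 70 mm high, on the bench beside the fixture; origin at the centre of its underside. Leave alone.
- driver: Loose screwdriver lying in front of the fixture, on the robot's side; origin about at its middle. Leave alone.
There are look-alikes about, which are no part of the job. What is shaped like the part that bears punch_tip but pink or white is not meant.

How it is judged:
By the outcome, as a careful person would: the job done as asked, in the order asked, and still so for the second after the job is handed in, while the arm keeps its last pose, push and grip.
It also fails if it takes over 45 s, if anything falls off the work surface, if the arm or the gripper's body presses on something with over 40 N, if the wrist force passes 120 N, or if a joint passes its speed limit or range.

## Robot

A 6-joint arm with a two-finger parallel gripper is mounted at the origin on the work surface. World frame = base frame: x ahead of the robot, y to its left, z up, the work surface at z = 0. Lengths are in m, angles in rad, forces in N, time in s.
With the tool pointing down it reaches from about 0.3 to 0.775 m from the base axis. Payload 14.6 kg.
Tool frame: the origin (TCP) lies midway between the tips of the shut fingers; the grasp point (between the pads) lies behind it (r.grip_point_offset is the z of the grasp point in the tool frame, in m); z points along the fingers, y is the direction in which the jaws open and shut (so a half turn about z gives the same grasp; the last joint's range is limited). The gripper opens to 85 mm and grips with 20 to 120 N. Pads are 22 mm wide; open, the fingers measure 114 mm over their backs; the gripper's body (76 mm by 85 mm) begins 54 mm behind the grasp point. The pads swing forward as they close: fully open they stand 13 mm farther back than shut.
Start: joints at [-1.293, 0.3, 1.521, -0, 1.321, -0.067], TCP at [0.186, -0.518, 0.231] pointing down, gripper open.
Joint ranges: [-3.03, 3.03], [-0.79, 2.21], [0.23, 2.52], [-1.04, 4.18], [0, 3.07], [-2.55, 2.55]. Speed limits (rad/s): [2.22, 2.22, 2.57, 3.14, 3.14, 3.14].

## Interface

Orientations are given as [roll, pitch, yaw] about the fixed x, y, z axes, in that order (R = Rz(yaw) Ry(pitch) Rx(roll)).
In Python, from station import r, viewer gives the robot as it stands.
- The arm moves only by the tool move_arm, never from a script. Its argument "increments" is text: rows parted by semicolons, each of 6 numbers parted by spaces: the shift along the tool's x, y, z in m, then the turn, a rotation vector about the tool's x, y, z in degrees. In form: x y z ax ay az; .... A call has 1 to 5 rows; each row shifts and turns the commanded pose from where the row before left it, along the tool's axes as they then stand; what a row does not reach is not made up. A row lasts 1/10 s, in which the tool goes at most 50 mm and 8.59 degrees, less where a joint would pass 70% of its speed; a pose out of reach is approached as far as the arm can. A call is refused whole if a number of a shift passes 0.05 or a number of a turn 8.59, either way. A call with a gripper value outside its range is refused whole. "jaw" is the closure, from 0 (fully open) to 1 (shut), set as the call begins (left out, the last holds). The fingers move at their own pace and stop on an object; the grip force is fixed at half the most. Time passes only in rows, so rows that do not move let the fingers close. It gives the time, the measured TCP pose, the force and the opening at its end, in the units of the state.
- r.read_state(): the state, without advancing time (a new reading comes with each control period).
- viewer.snapshot(name): name is "scene" or "top" or "wrist"; returns the picture (384x512x3 uint8, red, green, blue); there is no depth.
- viewer.calibration(name): a dict with "fx", "fy", "cx", "cy" (pixels), "eye" and "rotation" of the camera in the world; the wrist camera has in their place "tool_from_camera" (4x4, takes a point from camera to tool coordinates, whose origin is the TCP and whose axes are the flange's). Camera axes: x right, y up, looking along -z (the intrinsics and any distortion apply to the point x, -y, -z); pixel columns grow to the right and rows downward; lengths in m; the calibration is good to about 2 mm. A picture is of the moment at which its call begins: read the wrist's pose just before it. calibration takes no time and is no camera call.
- r.sign_off(): hands the job in, once; it reports no verdict.
The state is a dict: "time_s": time; "joint_positions": joint angles; "joint_velocities": joint speeds; "tau": joint torques, N m; "tcp_pos": TCP position; "tcp_rot": TCP orientation; "force": force on the tool from outside, world axes, zero at the start; "ft_torque": the same for the moment, N m; "grip_width": finger opening in m.
Only numpy, scipy, OpenCV 4.12 (cv2) and the standard library are available. Lean on these libraries where they do the work, as an engineer would, in place of code of your own. Each camera call takes 0.05 s, during which the arm holds its last target. There are 200 camera calls.

## Working session

There is one attempt and no reset: what is moved stays moved. The work goes in short steps, Python scripts to look and compute and a tool call to move; the robot and the scene stay as the last step left them, time stands still between calls to the robot, and variables do not carry over. Pictures are saved under pics/ and viewed, about 8 in all and at most 12, crops included, and the job is handed in when it is done.

Besides the shell and the picture viewer there is one more tool, called in YAML: its name, and indented under it one key for each argument. move_arm: Moves the arm, as the interface text tells. Its arguments: {"type":"object","properties":{"increments":{"type":"string"},"jaw":{"type":"number"}},"required":["increments"]}

```bash
mkdir -p pics; ls
python3 - <<'E'
from station import r, viewer
import cv2, numpy as np
s=r.read_state(); print(s['time_s'],s['tcp_pos'],s['tcp_rot'],r.grip_point_offset,s['grip_width'])
for n in("scene","top"):
    im=viewer.snapshot(n); cv2.imwrite(f"pics/{n}0.png",im[:,:,::-1]); print(n,viewer.calibration(n))
print(viewer.calibration("wrist"))
E
```

```text
pics
0.0 [ 0.18583967 -0.51740634  0.23073321] [-3.14044504e+00 -7.75726421e-05  3.44798261e-01] -0.0187 0.08555301351221054
scene {'fx': 380.26369362573155, 'fy': 380.26369362573155, 'cx': 255.64953037988877, 'cy': 195.16108100604848, 'eye': array([1.34541114, 0.33635888, 0.68501566]), 'rotation': array([0.9830771 , 0.0118901 , 1.91682724])}
top {'fx': 393.77489311345374, 'fy': 393.77489311345374, 'cx': 251.6869121101258, 'cy': 188.15691275267508, 'eye': array([0.44939047, 0.02038263, 1.224249  ]), 'rotation': array([ 0.05634515,  0.01436827, -1.57489975])}
{'fx': 308.5498891814382, 'fy': 308.5498891814382, 'cx': 258.21253008712847, 'cy': 200.90055183464904, 'tool_from_camera': array([[-4.56898443e-04,  9.65529113e-01,  2.60294685e-01,
         6.59219486e-02],
       [ 9.99998783e-01,  8.29503902e-04, -1.32162622e-03,
        -9.27053297e-04],
       [-1.49198405e-03,  2.60293764e-01, -9.65528317e-01,
        -1.43448272e-01],
       [ 0.00000000e+00,  0.00000000e+00,  0.00000000e+00,
         1.00000000e+00]])}
```

View pics/top0.png

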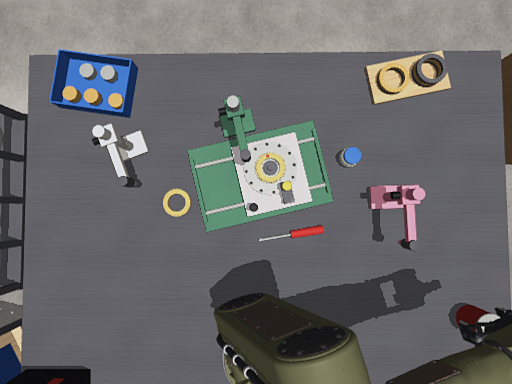

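View pics/scene0.png

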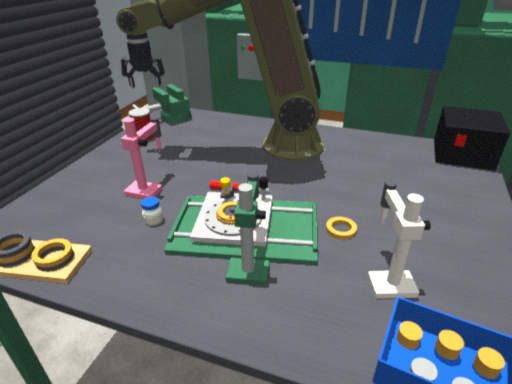

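The real punch is the green one, with its head at about (246,155) and column at (233,102). The look-alikes are pink at (400,210) and white at (120,150), and I rule both out. Yellow things: knob at (287,186), spare ring at (176,202), board ring at (392,78) and bin pegs. I choose the knob on the carriage. Black knobs: handle at (253,207). I'll check these in a close crop.

```bash
cat > h.py <<'E'
import numpy as np, cv2
from scipy.spatial.transform import Rotation as R
from station import r, viewer
def cam(n, s=None):
    c=viewer.calibration(n)
    if n=="wrist":
        T=c['tool_from_camera']; Rt=R.from_euler('xyz',s['tcp_rot']).as_matrix()
        return c, Rt@T[:3,:3], Rt@T[:3,3]+s['tcp_pos']
    return c, R.from_euler('xyz',c['rotation']).as_matrix(), np.array(c['eye'])
def ray(n,u,v,z,s=None):
    c,M,e=cam(n,s); d=M@np.array([(u-c['cx'])/c['fx'],-(v-c['cy'])/c['fy'],-1])
    return e+d*(z-e[2])/d[2]
def proj(n,p,s=None):
    c,M,e=cam(n,s); q=M.T@(np.asarray(p)-e)
    return c['cx']+c['fx']*q[0]/-q[2], c['cy']-c['fy']*q[1]/-q[2]
def blobs(im,lo,hi,amin=5):
    m=cv2.inRange(cv2.cvtColor(im,cv2.COLOR_RGB2HSV),lo,hi)
    n,_,st,ce=cv2.connectedComponentsWithStats(m)
    return [(ce[i].round(1).tolist(),st[i].tolist()) for i in range(1,n) if st[i,4]>=amin]
E
python3 - <<'E'
from h import *
im=cv2.imread('pics/top0.png')[:,:,::-1].copy()
for nm,lo,hi in(("yellow",(24,150,120),(34,255,255)),("red",(0,150,90),(8,255,255)),("red2",(172,150,90),(180,255,255))):
    print(nm,[b for b in blobs(im,lo,hi,3) if 180<b[0][0]<340 and 80<b[0][1]<230])
print("bedcorners",[ray("top",u,v,.018)[:2].round(4).tolist() for u,v in((189,150),(314,122),(332,201),(207,231))])
c=im[85:235,180:340]; cv2.imwrite('pics/c0.png',cv2.resize(c,None,fx=4,fy=4,interpolation=cv2.INTER_CUBIC)[:,:,::-1])
E
```

```text
yellow [([288.1, 183.9], [283, 181, 9, 9, 14]), ([284.0, 188.7], [283, 188, 3, 2, 3])]
red []
red2 [([267.3, 155.3], [267, 155, 2, 2, 3])]
bedcorners [[0.6366, 0.2308], [0.7214, -0.156], [0.477, -0.2077], [0.3871, 0.1745]]
```

View pics/c0.png

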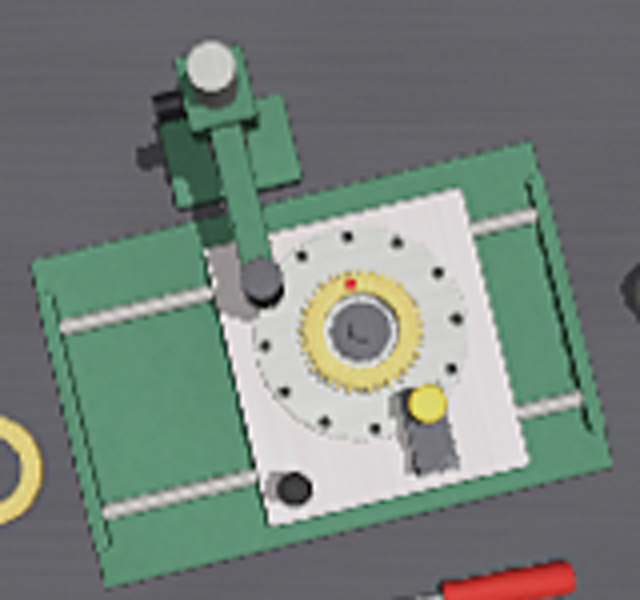

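The crop shows the red dot at crop (351,284), the green punch's head at (264,282), the yellow knob at (427,404) and the black handle at (294,488). They are the right parts: the carriage sits on the fixture's -y side and has to slide +y.

Run:
```python
from h import *
f=lambda x,y:(180+(x+.5)/4-.5,85+(y+.5)/4-.5)
P={k:ray("top",*f(*q),z) for k,q,z in(("dot",(351,284),.073),("head",(264,282),.21),("knob",(427,404),.128),("handle",(294,488),.117),("col",(211,66),.255))}
for k in P: print(k,P[k].round(4))
d=P['knob']-P['handle']; ya=np.arctan2(d[1],d[0])-np.arctan2(-105,37)
d=P['dot']-P['handle']; yb=np.arctan2(d[1],d[0])-np.arctan2(-75,138)
d=P['col']-P['head']; yc=np.arctan2(d[1],d[0])
print("yaws",ya,yb,yc)
Y=.216; M=R.from_euler('z',Y).as_matrix()
print("tip-dot in fixture",M.T@(P['head']-P['dot']))
s=r.read_state(); t=R.from_euler('xyz',s['tcp_rot']).as_matrix()
print("tool shift to handle",t.T@(P['handle']-s['tcp_pos']))
```

```text
dot [ 0.61   -0.0099  0.073 ]
head [0.5925 0.0501 0.21  ]
knob [ 0.5179 -0.0608  0.128 ]
handle [0.4599 0.0322 0.117 ]
col [0.7222 0.0814 0.255 ]
yaws 0.2183850433645691 0.22440504398111732 0.23734785579131054
tip-dot in fixture [-0.00420561  0.06230944  0.137     ]
tool shift to handle [ 0.44373921 -0.42452317  0.11425053]
```

move_arm:
  increments: "0.035 -0.0335 0 0 0 0; 0.035 -0.0335 0 0 0 0; 0.035 -0.0335 0 0 0 0; 0.035 -0.0335 0 0 0 0; 0.035 -0.0335 0 0 0 0"
  jaw: 0

```text
time_s: 0.6
tcp_pos: [0.2943, -0.299, 0.2311]
tcp_rot: [-3.141, 0.0, 0.344]
force: [0.5, -1.3, 1.2]
grip_width: 0.0852
```

move_arm:
  increments: "0.035 -0.0335 0 0 0 0; 0.035 -0.0335 0 0 0 0; 0.035 -0.0335 0 0 0 0; 0.035 -0.0335 0 0 0 0; 0.035 -0.0335 0 0 0 0"

```text
time_s: 1.1
tcp_pos: [0.4024, -0.082, 0.2313]
tcp_rot: [3.141, -0.0, 0.345]
force: [0.9, -0.8, 0.9]
grip_width: 0.0854
```

move_arm:
  increments: "0.035 -0.0335 0 0 0 0; 0 0 0 0 0 7; 0 0 0 0 0 0"

```text
time_s: 1.4
tcp_pos: [0.4237, -0.0396, 0.2309]
tcp_rot: [-3.141, 0.001, 0.223]
force: [-0.4, -0.7, 0.1]
grip_width: 0.085
```

Run:
```python
from h import *
s=r.read_state(); im=viewer.snapshot("wrist"); cv2.imwrite("pics/w1.png",im[:,:,::-1])
print(s['time_s'],s['tcp_pos'],s['tcp_rot'],s['force'])
for k,p in(("handle",[.4599,.0322,.117]),("knob",[.5179,-.0608,.128]),("dot",[.61,-.0099,.073])): print(k,proj("wrist",p,s))
```

```text
1.4 [ 0.42374304 -0.03960294  0.23092197] [-3.14131071e+00  8.04960435e-04  2.23231154e-01] [-0.39316743 -0.72911795  0.14671338]
handle (np.float64(183.06864433615584), np.float64(136.26557771744996))
knob (np.float64(314.14513455833367), np.float64(88.31259174501167))
dot (np.float64(273.40080152957813), np.float64(-33.40721352619022))
```

View pics/w1.png

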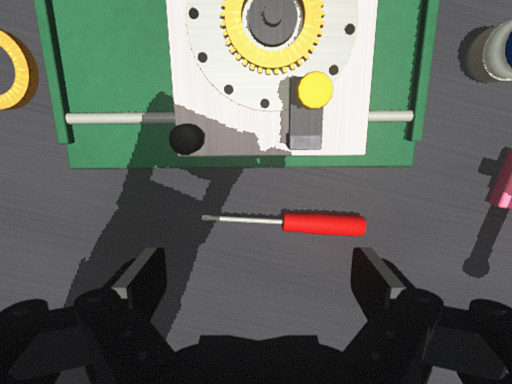

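The wrist view shows the handle at (186,139), the knob at (316,90) and the screwdriver clear of the path. They're within about 2–3 px of the top-view prediction.

move_arm:
  increments: "0.025 -0.0305 0 0 0 0; 0.025 -0.0305 0 0 0 0; 0 0 0.045 0 0 0; 0 0 0.045 0 0 0; 0 0 0.04 0 0 0"

```text
time_s: 1.95
tcp_pos: [0.4584, 0.0289, 0.0995]
tcp_rot: [3.142, 0.0, 0.225]
force: [0.8, -0.7, -0.2]
grip_width: 0.0852
```

move_arm:
  increments: "0 0 0.018 0 0 0; 0 0 0 0 0 0; 0 0 0 0 0 0"

```text
time_s: 2.25
tcp_pos: [0.4593, 0.029, 0.084]
tcp_rot: [3.141, -0.0, 0.223]
force: [-0.9, 0.4, 0.6]
grip_width: 0.0855
```

move_arm:
  increments: "0 0 0 0 0 0; 0 0 0 0 0 0; 0 0 0 0 0 0; 0 0 0 0 0 0; 0 0 0 0 0 0"
  jaw: 1

```text
time_s: 2.75
tcp_pos: [0.4592, 0.0299, 0.084]
tcp_rot: [3.141, -0.001, 0.223]
force: [-3.6, -0.9, 7.5]
grip_width: 0.0247
```

Run:
```python
from h import *
s=r.read_state(); im=viewer.snapshot("wrist"); cv2.imwrite("pics/w2.png",im[:,:,::-1])
print(s)
```

```text
{'time_s': 2.75, 'joint_positions': array([-1.46110711e-02,  2.93319054e-01,  1.91292804e+00, -1.11896643e-05,
        9.34593579e-01,  1.33336031e+00]), 'joint_velocities': array([ 0.00161894,  0.00073864,  0.00180271, -0.00054049, -0.00069001,
        0.00065747]), 'tau': array([-2.36118142e-02, -4.34310830e+01, -2.77213150e+01, -1.38493182e-02,
       -6.59894384e-01, -2.64595816e-02]), 'tcp_pos': array([0.45919335, 0.02989192, 0.08395648]), 'tcp_rot': array([ 3.14140703e+00, -7.28767709e-04,  2.22831663e-01]), 'force': array([-3.56826019, -0.87774493,  7.5149619 ]), 'ft_torque': array([ 0.0224278 ,  0.44712693, -0.07789122]), 'grip_width': 0.024734724281503976}
```

View pics/w2.png

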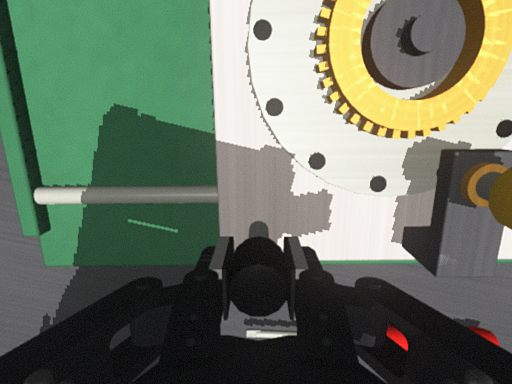

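The handle is gripped, sitting between the pads at (258,285). Now I slide it part of the way and then re-measure.

move_arm:
  increments: "0 -0.011 0 0 0 0; 0 -0.011 0 0 0 0; 0 -0.011 0 0 0 0; 0 -0.011 0 0 0 0; 0 -0.011 0 0 0 0"

```text
time_s: 3.3
tcp_pos: [0.4466, 0.0834, 0.0839]
tcp_rot: [3.141, 0.0, 0.223]
force: [-5.4, -6.4, 10.2]
grip_width: 0.0248
```

move_arm:
  increments: "0 0 0 0 0 0; 0 0 0 0 0 0"

```text
time_s: 3.5
tcp_pos: [0.4465, 0.084, 0.084]
tcp_rot: [-3.141, 0.0, 0.223]
force: [-7.7, 1.7, 11.6]
grip_width: 0.0246
```

Run:
```python
from h import *
s=r.read_state(); print(s['tcp_pos'],s['force'],s['grip_width'])
w=viewer.snapshot("wrist"); sc=viewer.snapshot("scene"); tp=viewer.snapshot("top")
for n,i in(("w",w),("s",sc),("t",tp)): cv2.imwrite(f"pics/{n}3.png",i[:,:,::-1])
z=lambda i,x,y,a:cv2.resize(i[y:y+a,x:x+a],(390,390),interpolation=cv2.INTER_CUBIC)
p=proj("scene",[.593,.05,.08]);q=proj("top",[.593,.05,.08]);print(p,q)
print("dotmask top",[b for b in blobs(tp,(170,120,80),(180,255,255),2)],)
x,y=int(p[0])-40,int(p[1])-40;x2,y2=int(q[0])-40,int(q[1])-40;print(x,y,x2,y2)
cv2.imwrite("pics/c3.png",np.hstack([z(sc,x,y,80),z(tp,x2,y2,80)])[:,:,::-1])
```

```text
[0.44647662 0.08401559 0.08395048] [-7.68381159  1.68072834 11.56861079] 0.024554936584583742
(np.float64(253.00273907002685), np.float64(216.83113530872734)) (np.float64(246.97768677740066), np.float64(161.1933468507758))
dotmask top [([250.0, 159.5], [250, 159, 1, 2, 2]), ([406.0, 211.0], [406, 210, 1, 3, 3]), ([318.5, 225.0], [318, 225, 2, 1, 2]), ([406.8, 228.8], [406, 227, 2, 4, 5]), ([303.5, 236.0], [303, 236, 2, 1, 2]), ([399.0, 242.5], [399, 242, 1, 2, 2])]
213 176 206 121
```

View pics/w3.png

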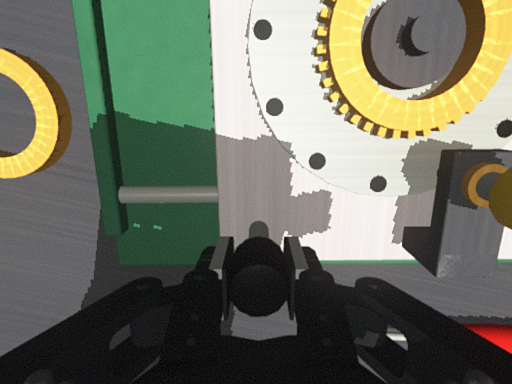

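View pics/c3.png

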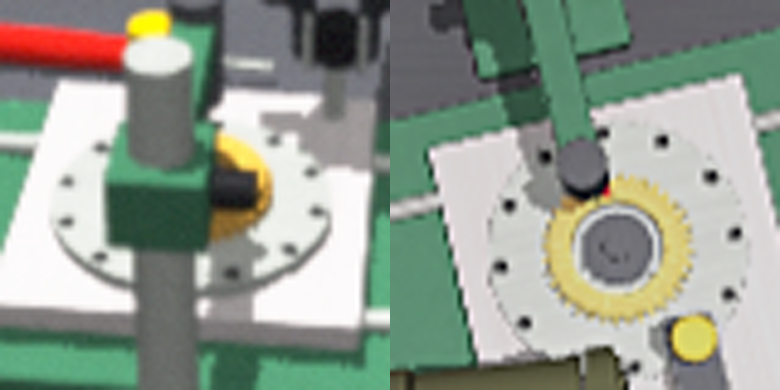

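The wrist view shows the handle still held. The top crop shows the dot just right of the punch head, at crop (603,190), so there are a few mm left. I'll release and look at the tip and dot obliquely with the wrist camera.

move_arm:
  increments: "0 0 0 0 0 0; 0 0 0 0 0 0; 0 0 0 0 0 0; 0 0 -0.033 0 0 0; 0 0 -0.033 0 0 0"
  jaw: 0

```text
time_s: 4.15
tcp_pos: [0.4464, 0.0834, 0.1496]
tcp_rot: [-3.141, 0.002, 0.223]
force: [0.3, -0.1, 0.7]
grip_width: 0.0852
```

move_arm:
  increments: "0 0.035 0 0 0 0; 0 0.034 0 0 0 0; 0 0 0 0 8 0; 0 0 0 0 8 0; 0 0 0 0 0 0"

```text
time_s: 4.65
tcp_pos: [0.4605, 0.0157, 0.1487]
tcp_rot: [-3.141, -0.281, 0.221]
force: [-0.3, 0.4, -0.5]
grip_width: 0.0854
```

Run:
```python
from h import *
s=r.read_state(); print(s['tcp_pos'],s['tcp_rot'],s['force'],s['grip_width'])
w=viewer.snapshot("wrist"); cv2.imwrite("pics/w4.png",w[:,:,::-1])
p=proj("wrist",[.5925,.0501,.084],s); print(p,cam("wrist",s)[2])
x,y=int(p[0])-75,max(0,int(p[1])-75);print(x,y)
cv2.imwrite("pics/c4.png",cv2.resize(w[y:y+150,x:x+150],(600,600),interpolation=cv2.INTER_CUBIC)[:,:,::-1])
```

```text
[0.46050227 0.01571972 0.14870782] [-3.14141663 -0.28122264  0.22122101] [-0.33574958  0.35625291 -0.45444995] 0.08541701295983367
(np.float64(252.67402057190583), np.float64(50.39890341871708)) [0.48337093 0.02180962 0.30478413]
177 0
```

View pics/c4.png

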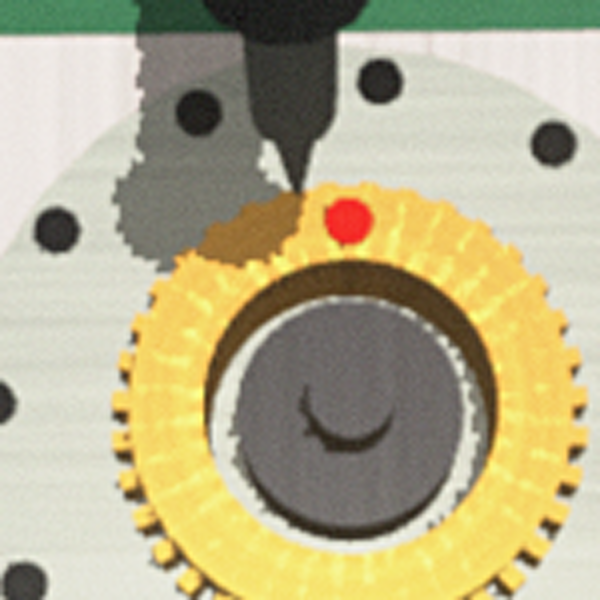

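Clear view: the tip is at crop (298,194) and the dot at (348,221), so the dot needs to go further left (+y).

Run:
```python
from h import *
s=r.read_state(); g=lambda x,y:(177+(x+.5)/4-.5,(y+.5)/4-.5)
T=ray("wrist",*g(298,195),.084,s); D=ray("wrist",*g(348,221),.073,s)
M=R.from_euler('z',.2225).as_matrix(); print(T,D,M.T@(T-D))
h0=np.array([.4465,.084,.117]); print("handle->dot fixture",M.T@(D-h0), "expect 138,-75")
print("knob exp",D+M@[-.101,-.030,0])
```

```text
[0.59436407 0.05169092 0.084     ] [0.59705864 0.04282245 0.073     ] [-0.00067115  0.00924447  0.011     ]
handle->dot fixture [ 0.1377606  -0.07338606 -0.044     ] expect 138,-75
knob exp [ 0.50516847 -0.00872555  0.073     ]
```

move_arm:
  increments: "0 0 0 0 -8 0; 0 0 0 0 -8 0; 0 -0.035 0 0 0 0; 0 -0.034 0 0 0 0; 0 0 0 0 0 0"

```text
time_s: 5.2
tcp_pos: [0.4467, 0.0862, 0.1494]
tcp_rot: [3.141, 0.003, 0.226]
force: [-0.1, -0.2, 0.3]
grip_width: 0.0852
```

move_arm:
  increments: "0 0 0.033 0 0 0; 0 0 0.033 0 0 0; 0 0 0 0 0 0"

```text
time_s: 5.5
tcp_pos: [0.4454, 0.0831, 0.0804]
tcp_rot: [3.142, 0.008, 0.223]
force: [-0.3, 0.1, 0.2]
grip_width: 0.0855
```

move_arm:
  increments: "0 0 0 0 0 0; 0 0 0 0 0 0; 0 0 0 0 0 0; 0 0 0 0 0 0; 0 0 0 0 0 0"
  jaw: 1

```text
time_s: 6.0
tcp_pos: [0.4473, 0.0835, 0.0844]
tcp_rot: [3.141, -0.001, 0.223]
force: [-2.4, -0.8, 9.3]
grip_width: 0.0244
```

move_arm:
  increments: "0 -0.0032 0 0 0 0; 0 -0.003 0 0 0 0; 0 -0.003 0 0 0 0; 0 0 0 0 0 0; 0 0 0 0 0 0"

```text
time_s: 6.5
tcp_pos: [0.4452, 0.0926, 0.0844]
tcp_rot: [3.142, -0.001, 0.223]
force: [-3.2, 0.5, 10.0]
grip_width: 0.0244
```

move_arm:
  increments: "0 0 0 0 0 0; 0 0 0 0 0 0; 0 0 0 0 0 0; 0 0 -0.033 0 0 0; 0 0 -0.033 0 0 0"
  jaw: 0

```text
time_s: 7.0
tcp_pos: [0.4443, 0.0924, 0.1496]
tcp_rot: [-3.141, 0.002, 0.223]
force: [0.7, 0.1, 1.2]
grip_width: 0.0852
```

move_arm:
  increments: "0 0.038 0 0 0 0; 0 0.037 0 0 0 0; 0 0 0 0 8 0; 0 0 0 0 8 0; 0 0 0 0 0 0"

```text
time_s: 7.5
tcp_pos: [0.4598, 0.0189, 0.1487]
tcp_rot: [-3.141, -0.281, 0.221]
force: [0.1, 0.2, 0.3]
grip_width: 0.0855
```

Run:
```python
from h import *
s=r.read_state(); print(s['tcp_pos'],s['tcp_rot'],s['force'],s['grip_width'])
w=viewer.snapshot("wrist"); cv2.imwrite("pics/w5.png",w[:,:,::-1])
p=proj("wrist",[.5944,.0517,.084],s); print(p)
x,y=int(p[0])-50,max(0,int(p[1])-50);print(x,y)
print([b for b in blobs(w,(0,170,150),(6,255,255),10)],[b for b in blobs(w,(175,170,150),(180,255,255),10)])
cv2.imwrite("pics/c5.png",cv2.resize(w[y:y+100,x:x+100],(600,600),interpolation=cv2.INTER_CUBIC)[:,:,::-1])
```

```text
[0.45975596 0.01886397 0.14870104] [-3.14134757 -0.28114387  0.22121187] [0.09475879 0.24912738 0.26906566] 0.08545420155492413
(np.float64(255.57184284910005), np.float64(47.30204590173963))
205 0
[([256.2, 54.8], [251, 49, 11, 12, 101]), ([349.0, 339.1], [347, 336, 7, 9, 41])] []
```

View pics/c5.png

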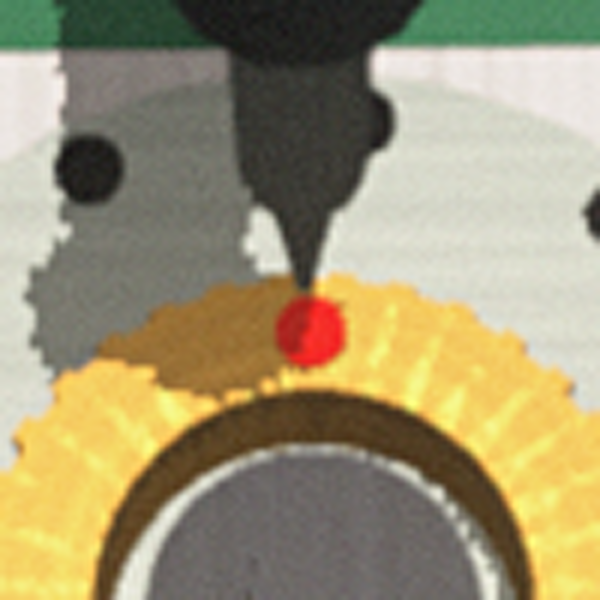

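The tip at crop (306,290) is almost exactly above the dot at (311,332), with well under 1 mm left. Next I work out the knob target.

Run:
```python
from h import *
s=r.read_state(); g=lambda x,y:(205+(x+.5)/6-.5,(y+.5)/6-.5)
T=ray("wrist",*g(306,292),.084,s); D=ray("wrist",256.2,54.8,.073,s)
M=R.from_euler('z',.2225).as_matrix(); print(T,D,M.T@(T-D))
w=cv2.imread('pics/w5.png')[:,:,::-1].copy()
print("yellow",[b for b in blobs(w,(22,120,120),(34,255,255),150)])
h=np.array([.4452,.0926,.09])
k1=D+M@[-.101,-.030,0]; k2=h+M@[.037,-.105,0]; print("knob",k1,k2)
print("tool-level shift now->knob", M.T@((k1+k2)/2-s['tcp_pos']))
```

```text
[0.59441914 0.05172717 0.084     ] [0.59513031 0.05148869 0.073     ] [-0.00064102  0.00038953  0.011     ]
yellow [([257.8, 110.2], [198, 46, 118, 118, 4768]), ([25.2, 157.1], [0, 118, 45, 83, 948]), ([309.2, 182.3], [287, 160, 46, 46, 1631])]
knob [ 5.03240143e-01 -5.93073467e-05  7.30000000e-02] [ 0.50445812 -0.00164689  0.09      ]
tool-level shift now->knob [ 0.03784206 -0.0289272  -0.06785841]
```

move_arm:
  increments: "0 0 0 0 -8 0; 0 0 0 0 -8 0; 0 0.029 0 0 0 0; 0.038 0 0 0 0 0; 0 0 0 0 0 0"

```text
time_s: 8.05
tcp_pos: [0.5077, -0.0005, 0.1492]
tcp_rot: [3.141, 0.002, 0.222]
force: [0.1, 0.1, -0.3]
grip_width: 0.0854
```

move_arm:
  increments: "0 0 0.026 0 0 0; 0 0 0.025 0 0 0; 0 0 0 0 0 0; 0 0 0 0 0 0"

```text
time_s: 8.45
tcp_pos: [0.505, -0.0004, 0.0988]
tcp_rot: [3.141, 0.002, 0.223]
force: [0.6, -0.7, 0.5]
grip_width: 0.0856
```

Run:
```python
from h import *
s=r.read_state(); print(s['tcp_pos'],s['tcp_rot'],s['force'],s['grip_width'])
w=viewer.snapshot("wrist"); cv2.imwrite("pics/w6.png",w[:,:,::-1])
print(proj("wrist",[.5944,.0517,.084],s),proj("wrist",[.5039,-.0008,.128],s))
M=R.from_euler('z',.2225).as_matrix(); print("to knob",M.T@(np.array([.5039,-.0008,.0983])-s['tcp_pos']))
print([b for b in blobs(w,(0,170,150),(6,255,255),10)],[b for b in blobs(w,(22,120,120),(34,255,255),150)])
```

```text
[ 5.04993467e-01 -4.23819214e-04  9.88487569e-02] [3.14147643e+00 1.55261283e-03 2.22944984e-01] [ 0.62683698 -0.68890065  0.46519472] 0.08555239141082435
(np.float64(193.17138976914615), np.float64(44.773262957282896)) (np.float64(260.46804381891974), np.float64(285.3168329664068))
to knob [-0.00114952 -0.00012561 -0.00054876]
[([198.5, 50.3], [190, 41, 17, 19, 244]), ([429.5, 377.3], [428, 374, 4, 8, 17])] [([249.6, 88.0], [188, 30, 100, 128, 3890]), ([144.7, 86.2], [121, 57, 64, 65, 1754]), ([259.2, 285.9], [229, 258, 63, 56, 2371])]
```

View pics/w6.png

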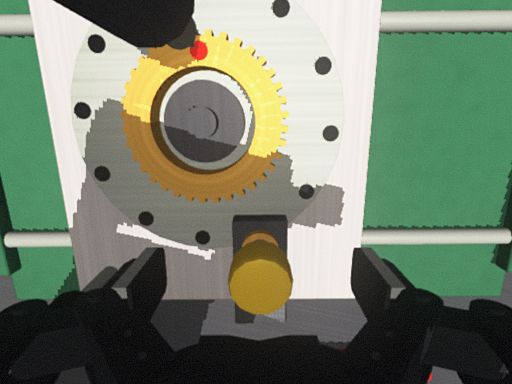

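The knob at (259,286) is centred between the pads and the dot is at (198,50). I'll close on it.

move_arm:
  increments: "0 0 0 0 0 0; 0 0 0 0 0 0; 0 0 0 0 0 0; 0 0 0 0 0 0; 0 0 0 0 0 0"
  jaw: 1

```text
time_s: 9.0
tcp_pos: [0.505, -0.0006, 0.0989]
tcp_rot: [3.141, -0.0, 0.223]
force: [-1.5, -0.2, 6.3]
grip_width: 0.0263
```

Run:
```python
from h import *
s=r.read_state(); print(s['tcp_pos'],s['force'],s['grip_width'])
w=viewer.snapshot("wrist"); cv2.imwrite("pics/w7.png",w[:,:,::-1])
M=R.from_euler('z',.2225).as_matrix(); T=np.array([.59442,.05173,.073])
for i,f in((w,0),):
    b=[b for b in blobs(i,(0,170,150),(6,255,255),10)][0]; print(b)
    D=ray("wrist",*b[0],.073,s); print("T-D",M.T@(T-D))
```

```text
[ 0.50498101 -0.00064311  0.09891447] [-1.54030665 -0.16329573  6.3294462 ] 0.026336109251805632
([197.0, 50.6], [188, 41, 18, 19, 235])
T-D [ 3.63792513e-04 -9.25909802e-05 -1.38777878e-17]
```

The dot is within about 0.4 mm of the tip with the knob gripped and seated. Now I pull up.

move_arm:
  increments: "0 0 -0.003 0 0 0; 0 0 -0.003 0 0 0; 0 0 -0.003 0 0 0; 0 0 -0.003 0 0 0; 0 0 0 0 0 0"

```text
time_s: 9.55
tcp_pos: [0.5048, -0.0006, 0.1102]
tcp_rot: [3.142, 0.0, 0.223]
force: [5.7, -1.1, -11.4]
grip_width: 0.026
```

move_arm:
  increments: "0 0 -0.002 0 0 0; 0 0 -0.002 0 0 0; 0 0 0 0 0 0; 0 0 0 0 0 0"

```text
time_s: 9.95
tcp_pos: [0.5048, -0.0006, 0.1138]
tcp_rot: [-3.142, 0.0, 0.223]
force: [6.4, -1.1, -12.8]
grip_width: 0.0263
```

move_arm:
  increments: "0 0 -0.001 0 0 0; 0 0 0 0 0 0; 0 0 0 0 0 0"

```text
time_s: 10.25
tcp_pos: [0.5048, -0.0007, 0.1148]
tcp_rot: [3.142, 0.0, 0.223]
force: [7.2, -0.8, -13.6]
grip_width: 0.0267
```

move_arm:
  increments: "0 0 -0.001 0 0 0; 0 0 0 0 0 0; 0 0 0 0 0 0"

```text
time_s: 10.55
tcp_pos: [0.5047, -0.0006, 0.1152]
tcp_rot: [-3.141, 0.001, 0.223]
force: [10.4, -0.2, -19.8]
grip_width: 0.0266
```

move_arm:
  increments: "0 0 -0.0005 0 0 0; 0 0 0 0 0 0; 0 0 0 0 0 0; 0 0 0 0 0 0; 0 0 0 0 0 0"

```text
time_s: 11.05
tcp_pos: [0.5047, -0.0005, 0.1152]
tcp_rot: [-3.141, 0.001, 0.223]
force: [12.7, -1.3, -25.0]
grip_width: 0.0263
```

Run:
```python
from h import *
s=r.read_state(); print(s['time_s'],s['tcp_pos'],s['force'],s['grip_width'])
w=viewer.snapshot("wrist"); cv2.imwrite("pics/w8.png",w[:,:,::-1])
M=R.from_euler('z',.2225).as_matrix(); T=np.array([.59442,.05173,.073])
b=[b for b in blobs(w,(0,170,150),(6,255,255),10)][0]; print(b,"T-D",M.T@(T-ray("wrist",*b[0],.073,s)))
a=w[0:110,140:250]; k=w[200:340,180:320]
cv2.imwrite("pics/c8.png",np.hstack([cv2.resize(q,(390,390),interpolation=cv2.INTER_CUBIC) for q in(a,k)])[:,:,::-1])
```

```text
11.05 [ 0.50466007 -0.00054878  0.11522108] [ 12.70831936  -1.32653733 -25.02580032] 0.02633165925401552
([202.9, 56.4], [195, 47, 16, 18, 182]) T-D [ 5.30426210e-04 -7.94326925e-05 -1.38777878e-17]
```

View pics/c8.png

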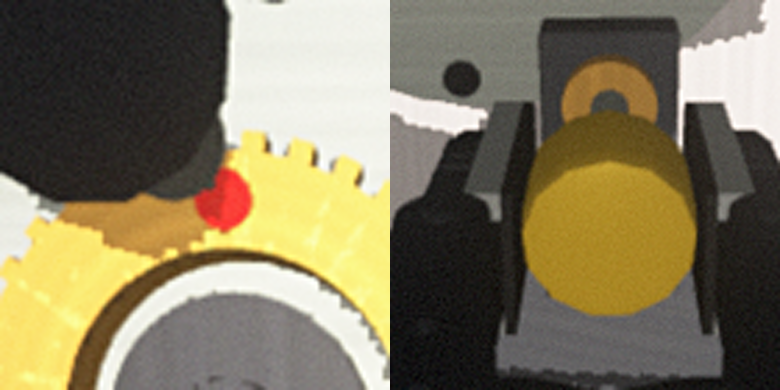

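The dot is still beside the punch at (203,56). The knob is raised in the pads with its neck and the bushing showing, and the TCP no longer rises as the force grows, so the plunger is at its stop.

```bash
python3 -c "
from station import r
print(r.sign_off()); s=r.read_state(); print(s['time_s'],s['tcp_pos'],s['force'],s['grip_width'])"
```

```text
the job is handed in; nothing more can be done
None
the job is handed in; nothing more can be done
```

The job is done and handed in at about 11 s: the red dot is under the punch tip and the plunger is held fully up in the fingers. I slid the carriage by its handle in two moves (about 55 mm, then 9 mm) with the plunger seated. Then I gripped the yellow knob and pulled it up to its stop.

- **Dot under the tip:** the last wrist measurement put the dot within about 0.1 mm of the tip along the slide and 0.5 mm across it. The camera calibration is only good to about 2 mm. From the final pose the punch hides its own tip, so this check uses the tip position from the earlier oblique views. The last of those showed the dot 0.4 mm short. Closing on the knob then moved the carriage by roughly that much, still with the plunger seated.
- **Plunger up:** the tool rose 16.3 mm. On the last step it stopped rising while the force grew from 20 to 25 N. The opening held steady at 26 mm, so there was no sign of slip.
- **Disagreement between views:** my first estimate of the slide from the top camera was 62 mm, about 3 mm short. I used the close-up wrist measurement instead.
- **Not checked:** I took no closing picture of the loose things on the bench. I planned no contact with them and saw no force suggesting any.

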